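# Catch and close a sterilisation container lid

### The arm

A 6-joint arm with a two-finger parallel gripper is mounted at the origin on the work surface. World frame = base frame: x ahead of the robot, y to its left, z up, the work surface at z = 0. Lengths are in mm, angles in rad, forces in N, time in s.
With the tool pointing down it reaches from about 300 to 775 mm from the base axis. Payload 14.6 kg.
Tool frame: the origin (TCP) lies on the centre line of the jaws, within the pads' length; the fingertips stand 11 mm ahead of it and the grasp point (between the pads) lies 8 mm behind it; x points along the fingers, y is the direction in which the jaws open and shut, and the axes are right-handed (so a half turn about x gives the same grasp; the last joint's range is limited). The gripper opens to 94 mm and grips with 3 to 60 N. Pads are 16 mm wide; open, the fingers measure 119 mm over their backs; the gripper's body (75 mm by 177 mm) begins 78 mm behind the grasp point.
Start: joints at [-1.366, 0.3, 1.521, -0, 1.321, -0.067], TCP at [147.649, -529.801, 216.446] pointing down, gripper open.
Joint ranges: [-3.03, 3.03], [-0.79, 2.21], [0.23, 2.52], [-1.04, 4.18], [0, 3.07], [-2.55, 2.55]. Speed limits (rad/s): [2.22, 2.22, 2.57, 3.14, 3.14, 3.14].

### API

Orientations are given as [roll, pitch, yaw] about the fixed x, y, z axes, in that order (R = Rz(yaw) Ry(pitch) Rx(roll)).
In Python, from cell import manip gives the robot as it stands.
- The arm moves only by the shell command python3 -m handwheel 'ROWS' [OPENING] [FORCE]. ROWS is JSON, a list of rows, each a list of 2 entries, a list of its own where there are three numbers: the shift along the tool's x, y, z in mm, then the turn about the tool's x in rad. In form: [[[x, y, z], spin], ...]. A call has exactly 10 rows; each row shifts and turns the commanded pose from where the row before left it, along the tool's axes as they then stand; what a row does not reach is not made up. A row lasts 1/8 s, in which the tool goes at most 62.5 mm and 10.7 degrees, less where a joint would pass 70% of its speed; a pose out of reach is approached as far as the arm can. A call with a gripper value outside its range is refused whole. OPENING is the closure in counts, from 0 (fully open) to 255 (shut), set as the call begins (- or left out, the last holds). The fingers move at their own pace and stop on an object; FORCE is the grip in N (left out, the last holds). Time passes only in rows, so rows that do not move let the fingers close, or fill a call up. It gives the time, the measured TCP pose, the force and the opening at its end, in the units of the state.
- manip.read_state(): the state, without advancing time (a new reading comes with each control period).
- manip.camera(name): name is "scene" or "top" or "wrist"; returns a dict with "pixels" (400x640x3 uint8, red, green, blue), "z_map" (400x640 float32, mm along the optical axis (not along the pixel's ray), 0 where there is no reading), "mtx" (3x3 intrinsics, pixels), "k1" (the pictures are not rectified: a ray, as slopes to the right and down, at radius r is drawn at 1 + k1 r^2 times it, then the intrinsics apply), "xyz" and "orientation" of the camera in the world. Camera axes: x right, y up, looking along -z (the intrinsics and any distortion apply to the point x, -y, -z); pixel columns grow to the right and rows downward; lengths in mm; the calibration is good to about 2 mm. A picture is of the moment at which its call begins.
- manip.sign_off(): hands the job in, once; it reports no verdict.
Trained networks look in the newest picture that a camera, given by its name, has taken for a name from the list of things; names that differ only in an ending like _2 or _b are one class to them, and where a whole thing is asked for, a point or a joint stands for the part that bears it (a point fixed in the world has none). Each returns a list of dicts, best first, with "confidence" (0 to 1); they miss things now and then, are a little off and sometimes report something else, mostly with a low value. They report only what shows in the picture. A call takes as long as a camera call.
- manip.cut_out(target, camera): "region" (400x640 bool, what is visible of it) and "centre" ([column, row] in pixels, amid what is visible of it).
The state is a dict: "clock": time; "joints": joint angles; "qd": joint speeds; "effort": joint torques, N m; "eef_pos": TCP position; "eef_rot": TCP orientation; "wrist_force": force on the tool from outside, world axes, zero at the start; "moment": the same for the moment, N m; "finger_gap": finger opening in mm.
Only numpy, scipy, OpenCV 4.12 (cv2) and the standard library are available. Lean on these libraries where they do the work, as an engineer would, in place of code of your own. Each camera call takes 0.05 s, during which the arm holds its last target. There are 200 camera calls.

### The job

The blue lid of the instrument container stands open, balanced upright on its hinge. With a finger, tip it forward past its balance and let go so that it falls by itself; get a finger under its yellow lip and catch it while the lip is still at least 60 mm above its closed place, then lower it gently on the finger until it is fully shut, with no drop or bump at the end, and come away. Do not grip the lid or knock it hard, and leave the other things where they lie.

Things in the scene. Friction and masses are not known exactly. Their poses are not given: they have to be found in the camera images.
- tub: fixed open aluminium tub, 160 (its x) x 240 (its y) x 120 mm high, flat instruments inside below 40 mm; origin at the centre of its underside on the table, z up, -x towards the front (lip side), +x towards the hinge. Bail handles stand 13 mm off its two short (y) sides
- hinge (a point): middle of the lid's hinge line, 80 mm from the tub's centre towards its +x, 120.5 mm above the table; axes as the tub's, the hinge line runs along y. The lid is a 6 mm plate 240 mm wide, its underside in line with the hinge; vent discs on its upper face stand 6 mm out (look only). It weighs 0.43 to 0.58 kg
- lid (a joint): lid angle in rad: 0 shut, 1.57 upright, 1.85 at the stop, leaning back. Hinge friction 0.05 N m holds it still from about 1.47 to 1.67; below about 1.42 it falls by itself, slowed by a damper (0.9 N m s/rad): about 0.03 rad/s at 1.38, 0.1 at 1.25, 0.2 at 1.0, 0.35 at 0.5, up to 0.5 at the rim, where it would bump; some 5 s from 1.35 to 0.5
- lip_edge (a point): middle of the yellow lip's free edge, on its underside, 200 mm from the hinge line; x points along the lid from lip to hinge, z out of its upper face. The lip is 140 mm wide, 6 mm thick, 40 mm long; shut, it juts 40 mm from the tub's front wall, 120 mm above the table, free below. On a finger under it the lip presses with about 2 N and follows down
- scissors: loose steel scissors lying flat in front of the tub, 150 mm long, 75 mm over the finger rings, 10 mm high; origin at mid-length on the table, x towards the tips
- forceps: loose steel forceps lying flat beside the tub, 135 mm long, 24 mm wide, 8 mm high; origin at mid-length on the table
- spray: loose white bottle with blue cap, 60 mm across, 160 mm tall; origin at its underside
- bowl: loose steel bowl, 100 mm across, 45 mm high; origin at its underside
- tape: loose roll of blue tape lying flat, 100 mm across, 20 mm high; origin at its underside
- marker: loose black and red marker pen lying flat, 135 mm long, 12 mm thick; origin at mid-length on the table
- phone: loose black phone lying flat, 150 x 72 x 9 mm; origin at its underside

How it is judged (in metres and radians):
On the way, in this order (a step that is already met when the one before it is completed fails the run):
1. the lid, tipped past its balance, falls by itself with nothing touching it (value of joint lid between 0.3 and 1.45 rad and velocity of joint lid below -0.005 rad/s and contact force between anything else and lid below 0.05 N), for 0.2 s.
2. a finger has caught the lid with its lip still at least 60 mm up, and carries it (contact force between the fingers and lid above 0.5 N and value of joint lid between 0.3 and 0.95 rad and velocity of joint lid above -0.2 rad/s), for 0.2 s.
3. the lid is shut (value of joint lid below 0.02 rad and velocity of joint lid above -0.02 rad/s), for 0.2 s.
At the end, for the whole second after the job is handed in: the lid is shut (within 0.02 rad, 4 mm at the lip) and still, and every loose thing is within 15 mm of where it lay (value of joint lid below 0.02 rad and linear speed of lid below 0.01 m/s and not (distance of scissors from where it was at the start of the episode above 0.015 m) and not (distance of forceps from where it was at the start of the episode above 0.015 m) and not (distance of spray from where it was at the start of the episode above 0.015 m) and not (distance of bowl from where it was at the start of the episode above 0.015 m) and not (distance of tape from where it was at the start of the episode above 0.015 m) and not (distance of marker from where it was at the start of the episode above 0.015 m) and not (distance of phone from where it was at the start of the episode above 0.015 m)); the robot touches nothing.
It fails at once if the lid drops onto the rim: in the last 30 mm of the lip's way it goes faster than 0.25 rad/s (50 mm/s at the lip) (value of joint lid below 0.15 rad and velocity of joint lid below -0.25 rad/s).
It fails at once if the lid is gripped or knocked hard (over 30 N from the robot) (contact force between the arm and lid above 30 N).
It fails at once if the lid is gripped or knocked hard (over 30 N from the fingers) (contact force between the fingers and lid above 30 N).
It fails at once if a loose thing is moved or lifted (15 mm) (distance of any of scissors, forceps, spray, bowl, tape, marker, phone from where it was at the start of the episode above 0.015 m).
It also fails if it takes over 58 s, if anything falls off the work surface, if the arm or the gripper's body presses on something with over 40 N, if the wrist force passes 120 N, or if a joint passes its speed limit or range.

## Working session

There is one attempt and no reset: what is moved stays moved. The work goes in short steps, Python scripts to look and compute and a shell command to move; the robot and the scene stay as the last step left them, time stands still between calls to the robot, and variables do not carry over. Pictures are saved under pics/ and viewed, about 8 in all and at most 12, crops included, and the job is handed in when it is done.

```bash
ls; mkdir -p pics; cat > h.py <<'E'
import numpy as np, cv2
from cell import manip
from scipy.spatial.transform import Rotation as R
def cam(n,f=None):
    c=manip.camera(n)
    if f: cv2.imwrite('pics/'+f,c['pixels'][:,:,::-1])
    return c
def pts(c):
    K=np.array(c['mtx']);h,w=c['z_map'].shape
    u,v=np.meshgrid(np.arange(w),np.arange(h))
    x=(u-K[0,2])/K[0,0];y=(v-K[1,2])/K[1,1]
    rd=np.hypot(x,y);r=rd.copy()
    for _ in range(8): r=rd/(1+c['k1']*r*r)
    s=np.where(rd>0,r/np.maximum(rd,1e-9),1);x=x*s;y=y*s;z=c['z_map']
    P=np.stack([x*z,-y*z,-z],-1)
    o=np.array(c['orientation'])
    M=R.from_euler('xyz',o).as_matrix() if o.size==3 else o
    return P@M.T+np.array(c['xyz'])
E
python3 - <<'E'
from h import *
print(manip.read_state())
for n in('scene','top','wrist'):
    c=cam(n,n+'0.png');P=pts(c);print(n,c['xyz'],c['orientation'],c['k1'],c['mtx'])
    if n!='wrist':
        for t in 'tub lid lip_edge scissors forceps spray bowl tape marker phone'.split():
            for d in manip.cut_out(t,n)[:1]:
                m=d['region']&(c['z_map']>0);Q=P[m]
                print(t,round(d['confidence'],2),np.round(d['centre']),m.sum(),np.percentile(Q,[2,50,98],axis=0).round().tolist() if m.sum() else '')
E
```

```text
pics
{'clock': 0.0, 'joints': array([-1.36557479e+00,  3.00496002e-01,  1.52156323e+00, -2.07702429e-05,
        1.32068718e+00, -6.66295059e-02]), 'qd': array([ 1.34688191e-03,  1.03526013e-04,  5.85996926e-05,  1.02326462e-03,
       -7.20021570e-04, -2.72318253e-04]), 'effort': array([-4.52463360e-05, -5.31810415e+01, -3.52743459e+01,  7.08816829e-02,
        2.42544775e-02, -1.19311371e-04]), 'eef_pos': array([ 147.61064804, -529.57231071,  215.8802128 ]), 'eef_rot': array([-1.61999065,  1.56964239,  1.79345819]), 'wrist_force': array([ 0.18919255, -0.08337452, -0.34201394]), 'moment': array([-0.05334069, -0.01266436,  0.00613683]), 'finger_gap': 94.14277136191181}
scene [1006.57267672  722.37165471 1074.08361444] [0.72236506 0.00717854 2.50891307] 0.026809766665564845 [[452.19244952   0.         322.91951228]
 [  0.         452.19244952 199.42435477]
 [  0.           0.           1.        ]]
tub 0.57 [328. 206.] 6909 [[384.0, -53.0, 4.0], [531.0, 111.0, 118.0], [628.0, 129.0, 316.0]]
lid 0.74 [345. 190.] 3137 [[383.0, 106.0, 127.0], [505.0, 120.0, 228.0], [614.0, 130.0, 320.0]]
[... 1399 characters left out ...]
 144.] 98 [[676.0, -23.0, -4.0], [686.0, 66.0, 5.0], [698.0, 101.0, 11.0]]
spray 0.96 [181. 206.] 505 [[448.0, 437.0, 0.0], [473.0, 453.0, 104.0], [504.0, 482.0, 162.0]]
bowl 0.75 [192. 147.] 645 [[631.0, 404.0, 1.0], [676.0, 451.0, 17.0], [711.0, 484.0, 46.0]]
tape 0.66 [209. 266.] 415 [[238.0, 296.0, -3.0], [284.0, 349.0, 18.0], [330.0, 393.0, 25.0]]
marker 0.52 [416. 279.] 165 [[206.0, -298.0, 0.0], [258.0, -264.0, 10.0], [316.0, -234.0, 16.0]]
wrist [ 216.07614551 -511.22155302  384.99827092] [-2.49629198e-01  8.20602323e-04 -1.29816845e+00] -0.047049609667643676 [[309.37884495   0.         318.97608396]
 [  0.         309.37884495 199.05392924]
 [  0.           0.           1.        ]]
```

```bash
python3 - <<'E'
from h import *
a=cv2.imread('pics/scene0.png')[80:330,180:500];b=cv2.imread('pics/top0.png')[100:300,150:450]
a=cv2.resize(a,None,fx=2,fy=2,interpolation=2);cv2.imwrite('pics/s1.png',a)
S=manip.read_state()
allQ=[]
for n in('scene','top'):
    c=cam(n);P=pts(c);hsv=cv2.cvtColor(c['pixels'],cv2.COLOR_RGB2HSV)
    ok=c['z_map']>0
    box=ok&(P[...,0]>350)&(P[...,0]<660)&(P[...,1]>-110)&(P[...,1]<220)
    rim=box&(abs(P[...,2]-119)<5)
    Q=P[rim][:,:2].astype(np.float32);print(n,'rim',len(Q),cv2.minAreaRect(Q),np.percentile(Q,[1,99],axis=0).round())
    lid=box&(P[...,2]>135)&(P[...,1]>60)
    Q=P[lid];m=np.median(Q,0);
    for _ in range(5):
        m=Q.mean(0);u,s,v=np.linalg.svd(Q-m,full_matrices=False);d=(Q-m)@v[2];Q=Q[abs(d)<max(3,1.5*d.std())]
    print('lid',len(Q),m.round(1),v[2].round(4),d.std(),np.percentile(Q,[0.5,99.5],axis=0).round().tolist())
    yel=box&(hsv[...,0]>18)&(hsv[...,0]<35)&(hsv[...,1]>100)&(hsv[...,2]>90)
    Q=P[yel]; print('yellow',len(Q),np.percentile(Q,[2,50,98],axis=0).round().tolist() if len(Q) else '')
E
```

```text
scene rim 481 ((503.6202087402344, 32.373146057128906), (248.03305053710938, 172.9994659423828), 5.296702861785889) [[391. -59.]
 [630. 124.]]
lid 2352 [502.5 119.5 235.9] [-0.0837  0.9956 -0.0411] 1.09322154969508 [[379.0, 106.0, 136.0], [615.0, 131.0, 322.0]]
yellow 562 [[429.0, 114.0, 279.0], [498.0, 121.0, 304.0], [564.0, 128.0, 322.0]]
top rim 541 ((502.0434875488281, 31.190765380859375), (245.86370849609375, 160.66700744628906), 4.6748223304748535) [[375. -55.]
 [627. 117.]]
lid 796 [492.8 115.9 241.4] [ 0.0815 -0.9954  0.051 ] 0.888354750304885 [[378.0, 103.0, 136.0], [612.0, 128.0, 322.0]]
yellow 279 [[429.0, 78.0, -1.0], [498.0, 119.0, 314.0], [562.0, 157.0, 322.0]]
```

View pics/s1.png

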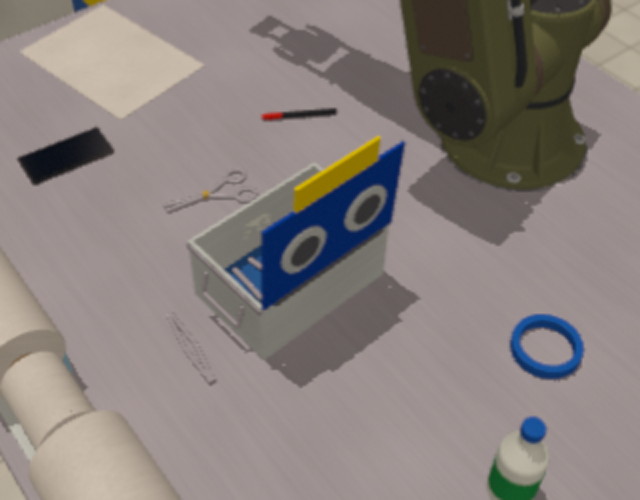

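View pics/top0.png

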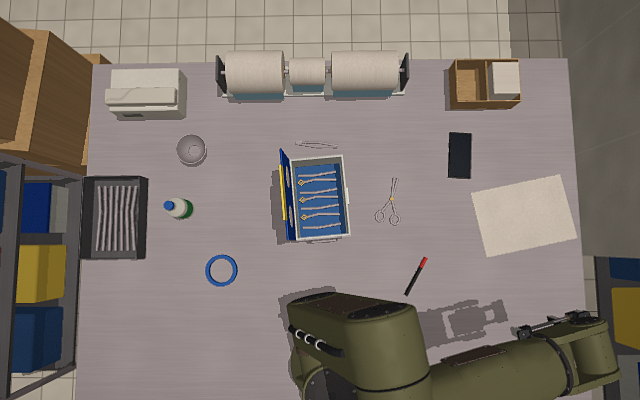

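```bash
cat >> h.py <<'E'
a=np.deg2rad(94.8);EX=np.array([np.cos(a),np.sin(a),0]);EY=np.array([-np.sin(a),np.cos(a),0]);EZ=np.array([0,0,1.])
H=np.array([498.8,110.5,120.5])
def st():
    s=manip.read_state();M=R.from_euler('xyz',s['eef_rot']).as_matrix();p=s['eef_pos']-H
    print('t',round(s['clock'],2),'tcp',s['eef_pos'].round(2),'rel hinge ex,ey',round(p@EX,2),round(p@EY,2),'tipz',round(s['eef_pos'][2]-11,1),'F',s['wrist_force'].round(2),'gap',round(s['finger_gap'],1),'q',s['joints'].round(2))
    return s,M
def lid(n='scene'):
    "lid angle from depth: slope of outer/inner face in hinge frame"
    c=manip.camera(n);P=pts(c);Q=(P-H);r,w,z=Q@EX,Q@EY,Q[...,2]
    hsv=cv2.cvtColor(c['pixels'],cv2.COLOR_RGB2HSV)
    col=(((hsv[...,0]>105)&(hsv[...,0]<130))|((hsv[...,0]>18)&(hsv[...,0]<35)))&(hsv[...,1]>120)
    m=col&(c['z_map']>0)&(abs(w)<125)&(z>2)&(np.hypot(r,z)<215)&(np.hypot(r,z)>60)&(r<30)
    t=np.arctan2(z[m],-r[m]);print(n,'lid ang med',m.sum(),np.percentile(t,[10,50,90]).round(3))
    return c
E
python3 - <<'E'
from h import *
s,M=st();print(M.round(4))
g=H+EX*60; print('target xy',g)
# spin needed so tool z along +-EX
for sg in(1,-1):
    d=sg*EX; v=M.T@d; print(sg,'spin',np.arctan2(-v[1],v[2]))
lid()
c=lid('top')
E
```

```text
t 1.25 tcp [ 147.63 -529.8   216.45] rel hinge ex,ey -608.67 403.51 tipz 205.4 F [-0.   -0.41  0.32] gap 94.0 q [-1.37  0.3   1.52 -0.    1.32 -0.07]
[[-0.      0.2684 -0.9633]
 [ 0.     -0.9633 -0.2684]
 [-1.     -0.      0.    ]]
target xy [493.7793294  170.28957155 120.5       ]
1 spin 1.7587780840364673
-1 spin -1.3828145695533258
scene lid ang med 1717 [1.627 1.639 1.657]
top lid ang med 579 [1.614 1.618 1.637]
```

```bash
python3 -m handwheel '[[[-20,0,0],-0.138],[[-20,0,0],-0.138],[[-20,0,0],-0.138],[[-20,0,0],-0.138],[[-20,0,0],-0.138],[[-20,0,0],-0.138],[[-20,0,0],-0.138],[[-20,0,0],-0.138],[[-20,0,0],-0.138],[[-20,0,0],-0.141]]' 255 10
python3 -m handwheel '[[[0,10,-16],0],[[0,22,-37],0],[[0,22,-37],0],[[0,22,-37],0],[[0,22,-37],0],[[0,22,-37],0],[[0,22,-37],0],[[0,22,-37],0],[[0,22,-37],0],[[0,20,-37],0]]'
python3 -c "
from h import *
s,M=st();print(M.round(3))"
```

```text
clock: 2.6
eef_pos: [147.7, -529.7, 417.1]
eef_rot: [1.408, 1.571, -0.074]
wrist_force: [0.2, 0.1, 0.1]
finger_gap: 0.8
clock: 3.85
eef_pos: [323.9, -163.4, 416.6]
eef_rot: [0.949, 1.57, -0.538]
wrist_force: [0.6, -0.3, -0.3]
finger_gap: 0.4
t 3.85 tcp [ 323.94 -163.4   416.57] rel hinge ex,ey -258.31 197.16 tipz 405.6 F [ 0.56 -0.35 -0.34] gap 0.4 q [-0.57 -0.21  1.6   0.    1.75 -0.65]
[[ 0.     0.996  0.084]
 [-0.     0.084 -0.996]
 [-1.     0.     0.   ]]
```

```bash
python3 -m handwheel '[[[0,10,-18],0],[[0,22,-35],0],[[0,23,-37],0],[[0,23,-37],0],[[0,23,-37],0],[[0,23,-37],0],[[0,23,-37],0],[[0,23,-37],0],[[0,17,-28],0],[[0,10,-15],0]]'
python3 - <<'E'
from h import *
s,M=st()
c=cam('scene','s2.png');a=c['pixels'][60:300,230:480,::-1];cv2.imwrite('pics/s2c.png',cv2.resize(a,None,fx=2.4,fy=2.4,interpolation=2))
P=pts(c);Q=P-s['eef_pos'];
m=(c['z_map']>0)&(abs(Q[...,0])<70)&(abs(Q[...,1])<70)&(Q[...,2]<120)&(Q[...,2]>-30)
# gripper shape along height, in tool axes
L=Q[m]@M
for h in range(-110,20,10):
    k=(L[:,0]>h)&(L[:,0]<=h+10)
    if k.sum()>2: print(h,k.sum(),'y',L[k,1].min().round(),L[k,1].max().round(),'z',L[k,2].min().round(),L[k,2].max().round())
E
```

```text
clock: 5.1
eef_pos: [493.6, 169.8, 416.1]
eef_rot: [-1.403, 1.57, -2.888]
wrist_force: [-0.6, 0.4, -0.4]
finger_gap: 1.0
t 5.1 tcp [493.64 169.83 416.09] rel hinge ex,ey 59.55 0.17 tipz 405.1 F [-0.63  0.4  -0.42] gap 1.0 q [0.26 0.17 1.22 0.   1.74 0.18]
-110 296 y -68.0 73.0 z -36.0 23.0
-100 119 y -67.0 64.0 z -36.0 24.0
-90 15 y 21.0 25.0 z -25.0 6.0
-80 8 y 8.0 15.0 z -9.0 -5.0
-70 30 y -10.0 14.0 z -10.0 3.0
-60 55 y -11.0 15.0 z -10.0 9.0
-50 53 y -11.0 14.0 z -11.0 10.0
-40 51 y -11.0 14.0 z -10.0 9.0
-30 56 y -12.0 15.0 z -10.0 10.0
-20 47 y -11.0 16.0 z -10.0 11.0
-10 48 y -10.0 14.0 z -10.0 9.0
0 23 y -11.0 13.0 z -10.0 5.0
```

View pics/s2c.png

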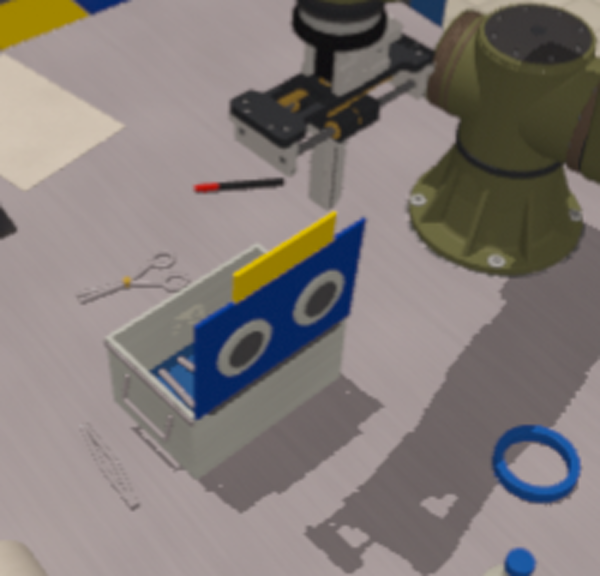

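```bash
python3 -m handwheel '[[[12,0,0],0],[[20,0,0],0],[[20,0,0],0],[[20,0,0],0],[[20,0,0],0],[[18,0,0],0],[[10,0,0],0],[[0,0,8],0],[[0,0,10],0],[[0,0,8],0]]'
python3 -m handwheel '[[[0,0,4],0],[[0,0,4],0],[[0,0,4],0],[[0,0,4],0],[[0,0,4],0],[[0,0,4],0],[[0,0,4],0],[[0,0,4],0],[[0,0,3],0],[[0,0,0],0]]'
python3 -c "
from h import *
st();lid();lid('top')"
```

```text
clock: 6.4
eef_pos: [495.6, 141.9, 297.0]
eef_rot: [1.65, 1.57, 0.163]
wrist_force: [-0.5, 0.4, -0.4]
finger_gap: 0.4
clock: 7.65
eef_pos: [498.4, 107.6, 296.4]
eef_rot: [-0.7, 1.57, -2.187]
wrist_force: [-0.6, 0.6, -1.7]
finger_gap: 0.3
t 7.65 tcp [498.38 107.57 296.37] rel hinge ex,ey -2.89 0.66 tipz 285.4 F [-0.63  0.64 -1.7 ] gap 0.3 q [ 0.14  0.16  1.51 -0.    1.47  0.06]
scene lid ang med 1816 [1.479 1.493 1.512]Traceback (most recent call last):
  File "<string>", line 3, in <module>
    st();lid();lid('top')
               ~~~^^^^^^^
  File "h.py", line 31, in lid
    t=np.arctan2(z[m],-r[m]);print(n,'lid ang med',m.sum(),np.percentile(t,[10,50,90]).round(3))
                                                           ~~~~~~~~~~~~~^^^^^^^^^^^^^^
    return _quantile_unchecked(
        a, q, axis, out, overwrite_input, method, keepdims, weights)
    return _ureduce(a,
                    func=_quantile_ureduce_func,
    ...<5 lines>...
                    overwrite_input=overwrite_input,
                    method=method)
    r = func(a, **kwargs)
    result = _quantile(arr,
                       quantiles=q,
    ...<2 lines>...
                       out=out,
                       weights=wgt)
    slices_having_nans = np.isnan(arr[-1, ...])
                                  ~~~^^^^^^^^^
IndexError: index -1 is out of bounds for axis 0 with size 0
```

```bash
python3 -m handwheel '[[[0,0,2],0],[[0,0,3],0],[[0,0,4],0],[[0,0,4],0],[[0,0,4],0],[[0,0,0],0],[[0,0,-5],0],[[0,0,-10],0],[[-10,0,-10],0],[[-20,0,0],0]]'
python3 -c "
from h import *
st();lid()"
```

```text
clock: 9.0
eef_pos: [497.4, 117.0, 327.0]
eef_rot: [-1.606, 1.57, -3.092]
wrist_force: [-0.8, 1.1, 0.8]
finger_gap: 0.6
t 9.0 tcp [497.4  117.03 326.96] rel hinge ex,ey 6.63 0.85 tipz 316.0 F [-0.77  1.14  0.84] gap 0.6 q [0.16 0.15 1.45 0.   1.54 0.07]
scene lid ang med 1982 [1.344 1.36  1.382]
```

```bash
python3 -m handwheel '[[[-20,0,0],0],[[-10,0,15],0],[[0,0,45],0],[[0,0,55],0],[[0,0,45],0],[[0,0,15],0],[[20,0,0],0],[[40,0,0],0],[[40,0,0],0],[[40,0,0],0]]'
python3 -c "
from h import *
st();lid()"
```

```text
clock: 10.3
eef_pos: [512.2, -58.1, 215.2]
eef_rot: [1.779, 1.571, 0.293]
wrist_force: [-0.5, -0.5, -0.5]
finger_gap: 0.5
t 10.3 tcp [512.24 -58.06 215.25] rel hinge ex,ey -169.09 0.72 tipz 204.2 F [-0.54 -0.48 -0.53] gap 0.5 q [-0.18  0.22  1.62  0.    1.3  -0.27]
scene lid ang med 2446 [1.227 1.242 1.265]
```

```bash
python3 -m handwheel '[[[20,0,0],0],[[14,0,0],0],[[5,0,0],0],[[0,0,0],0],[[0,0,0],0],[[0,0,0],0],[[0,0,0],0],[[0,0,0],0],[[0,0,0],0],[[0,0,0],0]]'
python3 -c "
from h import *
st();lid()"
python3 -m handwheel '[[[0,0,0],0],[[0,0,0],0],[[0,0,0],0],[[0,0,0],0],[[0,0,0],0],[[0,0,0],0],[[0,0,0],0],[[0,0,0],0],[[0,0,0],0],[[0,0,0],0]]'
python3 -c "
from h import *
st();lid()"
```

```text
clock: 11.6
eef_pos: [512.4, -58.5, 177.4]
eef_rot: [-1.756, 1.571, 3.041]
wrist_force: [-0.2, -0.7, 1.4]
finger_gap: 0.4
t 11.6 tcp [512.39 -58.52 177.43] rel hinge ex,ey -169.57 0.6 tipz 166.4 F [-0.16 -0.68  1.42] gap 0.4 q [-0.18  0.26  1.67 -0.    1.22 -0.27]
scene lid ang med 2639 [0.991 1.01  1.036]
clock: 12.9
eef_pos: [512.4, -58.7, 177.4]
eef_rot: [-0.351, 1.571, -1.838]
wrist_force: [0.7, -0.9, -1.1]
finger_gap: 0.5
t 12.9 tcp [512.39 -58.65 177.38] rel hinge ex,ey -169.7 0.62 tipz 166.4 F [ 0.73 -0.9  -1.13] gap 0.5 q [-0.18  0.26  1.67 -0.    1.22 -0.27]
scene lid ang med 2602 [0.664 0.685 0.715]
```

```bash
python3 -m handwheel '[[[0,0,0],0],[[0,0,0],0],[[0,0,0],0],[[0,0,0],0],[[0,0,0],0],[[0,0,0],0],[[0,0,0],0],[[0,0,0],0],[[0,0,0],0],[[0,0,0],0]]'
python3 - <<'E'
from h import *
st();c=lid();cv2.imwrite('pics/s3.png',cv2.resize(c['pixels'][60:300,230:480,::-1],None,fx=2.4,fy=2.4,interpolation=2))
E
```

```text
clock: 14.2
eef_pos: [512.4, -58.5, 177.4]
eef_rot: [2.026, 1.571, 0.539]
wrist_force: [-0.1, -1.9, -1.0]
finger_gap: 0.3
t 14.2 tcp [512.41 -58.54 177.44] rel hinge ex,ey -169.59 0.59 tipz 166.4 F [-0.14 -1.94 -0.98] gap 0.3 q [-0.18  0.26  1.67  0.    1.22 -0.27]
scene lid ang med 2604 [0.665 0.685 0.717]
```

View pics/s3.png

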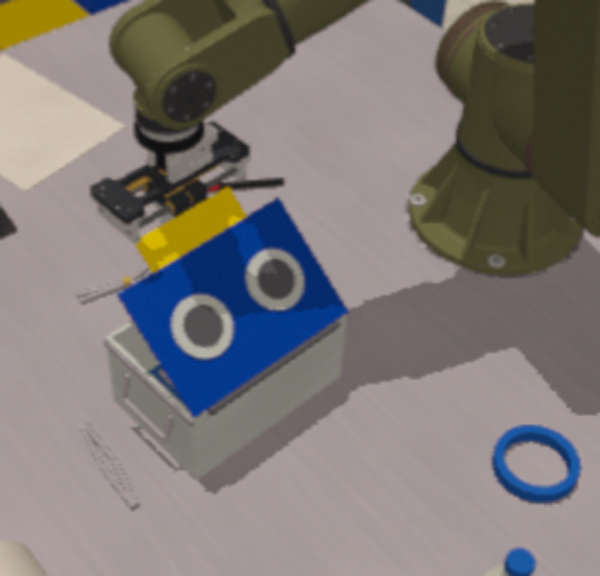

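```bash
python3 -m handwheel '[[[1,0,1.2],0],[[1.8,0,1.5],0],[[1.8,0,1.5],0],[[1.8,0,1.5],0],[[1.8,0,1.5],0],[[1.8,0,1.5],0],[[1.8,0,1.5],0],[[1.8,0,1.5],0],[[1.8,0,1.5],0],[[1.8,0,1.5],0]]'
python3 -c "
from h import *
st();lid()"
python3 -m handwheel '[[[1.8,0,1.2],0],[[2,0,1.2],0],[[2,0,1.2],0],[[2,0,1.2],0],[[2,0,1.2],0],[[2,0,1.2],0],[[2,0,1.2],0],[[2,0,1.2],0],[[2,0,1.2],0],[[2,0,1.2],0]]'
python3 -c "
from h import *
st();lid()"
```

```text
clock: 15.5
eef_pos: [513.6, -73.3, 160.1]
eef_rot: [1.148, 1.571, -0.339]
wrist_force: [-0.1, -1.6, -1.4]
finger_gap: 0.5
t 15.5 tcp [513.64 -73.29 160.14] rel hinge ex,ey -184.39 0.59 tipz 149.1 F [-0.13 -1.59 -1.44] gap 0.5 q [-0.21  0.29  1.68 -0.    1.18 -0.3 ]
scene lid ang med 2503 [0.533 0.553 0.586]
clock: 16.8
eef_pos: [514.6, -85.2, 140.3]
eef_rot: [-2.162, 1.571, 2.634]
wrist_force: [-0.2, -1.2, -0.6]
finger_gap: 0.8
t 16.8 tcp [514.63 -85.22 140.3 ] rel hinge ex,ey -196.36 0.6 tipz 129.3 F [-0.16 -1.16 -0.63] gap 0.8 q [-0.23  0.31  1.69  0.    1.14 -0.32]
scene lid ang med 2364 [0.396 0.418 0.452]
```

```bash
python3 -m handwheel '[[[1.5,0,0.7],0],[[1.8,0,0.7],0],[[1.8,0,0.7],0],[[1.8,0,0.7],0],[[1.8,0,0.7],0],[[1.8,0,0.7],0],[[1.8,0,0.7],0],[[1.8,0,0.7],0],[[1.8,0,0.6],0],[[1.5,0,0.5],0]]'
python3 -c "
from h import *
st();lid()"
python3 -m handwheel '[[[0.5,0,0.3],0],[[0.5,0,0.3],0],[[0.5,0,0.3],0],[[0.5,0,0.3],0],[[0.5,0,0.3],0],[[0.5,0,0.2],0],[[0.5,0,0.2],0],[[0.5,0,0.2],0],[[0,0,0.2],0],[[0,0,0.2],0]]'
python3 -c "
from h import *
st();lid()"
```

```text
clock: 18.1
eef_pos: [515.2, -91.9, 122.9]
eef_rot: [-2.374, 1.571, 2.423]
wrist_force: [0.0, -2.3, -0.9]
finger_gap: 0.2
t 18.1 tcp [515.19 -91.85 122.92] rel hinge ex,ey -203.01 0.6 tipz 111.9 F [ 0.04 -2.29 -0.94] gap 0.2 q [-0.25  0.34  1.7   0.    1.1  -0.33]
scene lid ang med 2244 [0.296 0.317 0.351]
clock: 19.4
eef_pos: [515.4, -94.3, 119.1]
eef_rot: [-0.756, 1.571, -2.242]
wrist_force: [-0.5, -2.6, -2.2]
finger_gap: 0.2
t 19.4 tcp [515.41 -94.33 119.05] rel hinge ex,ey -205.5 0.58 tipz 108.1 F [-0.46 -2.61 -2.23] gap 0.2 q [-0.25  0.35  1.7  -0.    1.09 -0.33]
scene lid ang med 2190 [0.247 0.269 0.305]
```

```bash
python3 -m handwheel '[[[0,0,0.2],0],[[0,0,0.2],0],[[0,0,0.2],0],[[0,0,0.2],0],[[0,0,0.2],0],[[0,0,0.2],0],[[0,0,0.2],0],[[0,0,0.2],0],[[0,0,0.2],0],[[0,0,0.2],0]]'
python3 -c "
from h import *
st();lid()"
python3 -m handwheel '[[[0,0,0.1],0],[[0,0,0.1],0],[[0,0,0.1],0],[[0,0,0.1],0],[[0,0,0.1],0],[[0,0,0.1],0],[[0,0,0.1],0],[[0,0,0.1],0],[[0,0,0.1],0],[[0,0,0.1],0]]'
python3 -c "
from h import *
st();lid()"
```

```text
clock: 20.7
eef_pos: [515.6, -96.3, 119.1]
eef_rot: [-2.167, 1.571, 2.629]
wrist_force: [0.3, -2.0, -1.5]
finger_gap: 0.3
t 20.7 tcp [515.58 -96.32 119.05] rel hinge ex,ey -207.5 0.59 tipz 108.1 F [ 0.28 -1.95 -1.47] gap 0.3 q [-0.25  0.35  1.7   0.    1.09 -0.34]
scene lid ang med 2100 [0.2   0.221 0.254]
clock: 22.0
eef_pos: [515.7, -97.3, 119.0]
eef_rot: [-2.933, 1.571, 1.863]
wrist_force: [-0.0, -3.0, -1.9]
finger_gap: 0.9
t 22.0 tcp [515.66 -97.3  119.04] rel hinge ex,ey -208.48 0.58 tipz 108.0 F [-0.01 -2.95 -1.93] gap 0.9 q [-0.26  0.35  1.7   0.    1.09 -0.34]
scene lid ang med 2057 [0.171 0.191 0.225]
```

```bash
python3 -m handwheel '[[[0,0,0.08],0],[[0,0,0.08],0],[[0,0,0.08],0],[[0,0,0.08],0],[[0,0,0.08],0],[[0,0,0.08],0],[[0,0,0.08],0],[[0,0,0.08],0],[[0,0,0.08],0],[[0,0,0.08],0]]'
python3 -c "
from h import *
st();lid()"
python3 -m handwheel '[[[0,0,0.05],0],[[0,0,0.05],0],[[0,0,0.05],0],[[0,0,0.05],0],[[0,0,0.05],0],[[0,0,0.05],0],[[0,0,0.05],0],[[0,0,0.05],0],[[0,0,0.05],0],[[0,0,0.05],0]]'
python3 -c "
from h import *
st();lid()"
```

```text
clock: 23.3
eef_pos: [515.7, -98.1, 119.1]
eef_rot: [2.921, 1.571, 1.435]
wrist_force: [0.1, -2.2, -2.4]
finger_gap: 0.2
t 23.3 tcp [515.73 -98.1  119.06] rel hinge ex,ey -209.29 0.58 tipz 108.1 F [ 0.13 -2.16 -2.38] gap 0.2 q [-0.26  0.35  1.7   0.    1.1  -0.34]
scene lid ang med 2015 [0.142 0.163 0.197]
clock: 24.6
eef_pos: [515.8, -98.6, 119.0]
eef_rot: [0.711, 1.571, -0.776]
wrist_force: [-0.1, -2.5, -1.5]
finger_gap: 0.5
t 24.6 tcp [515.78 -98.61 119.05] rel hinge ex,ey -209.79 0.58 tipz 108.0 F [-0.09 -2.54 -1.5 ] gap 0.5 q [-0.26  0.35  1.7  -0.    1.1  -0.34]
scene lid ang med 1977 [0.119 0.14  0.174]
```

```bash
python3 -m handwheel '[[[0,0,0.04],0],[[0,0,0.04],0],[[0,0,0.04],0],[[0,0,0.04],0],[[0,0,0.04],0],[[0,0,0.04],0],[[0,0,0.04],0],[[0,0,0.04],0],[[0,0,0.04],0],[[0,0,0.04],0]]'
python3 -c "
from h import *
st();lid()"
python3 -m handwheel '[[[0,0,0.03],0],[[0,0,0.03],0],[[0,0,0.03],0],[[0,0,0.03],0],[[0,0,0.03],0],[[0,0,0.03],0],[[0,0,0.03],0],[[0,0,0.03],0],[[0,0,0.03],0],[[0,0,0.03],0]]'
python3 -c "
from h import *
st();lid()"
```

```text
clock: 25.9
eef_pos: [515.8, -99.0, 119.1]
eef_rot: [0.456, 1.571, -1.03]
wrist_force: [0.6, -2.1, -1.9]
finger_gap: 0.7
t 25.9 tcp [515.81 -98.99 119.06] rel hinge ex,ey -210.18 0.58 tipz 108.1 F [ 0.57 -2.13 -1.85] gap 0.7 q [-0.26  0.35  1.7  -0.    1.1  -0.34]
scene lid ang med 1944 [0.097 0.119 0.156]
clock: 27.2
eef_pos: [515.8, -99.3, 119.0]
eef_rot: [-2.629, 1.571, 2.167]
wrist_force: [0.0, -1.9, -1.5]
finger_gap: -0.0
t 27.2 tcp [515.83 -99.28 119.03] rel hinge ex,ey -210.47 0.59 tipz 108.0 F [ 0.04 -1.88 -1.47] gap -0.0 q [-0.26  0.35  1.7   0.    1.1  -0.34]
scene lid ang med 1911 [0.077 0.097 0.132]
```

```bash
python3 -m handwheel '[[[0,0,0.02],0],[[0,0,0.02],0],[[0,0,0.02],0],[[0,0,0.02],0],[[0,0,0.02],0],[[0,0,0.02],0],[[0,0,0.02],0],[[0,0,0.02],0],[[0,0,0.02],0],[[0,0,0.02],0]]'
python3 -c "
from h import *
st();lid()"
python3 -m handwheel '[[[0,0,0.02],0],[[0,0,0.02],0],[[0,0,0.02],0],[[0,0,0.02],0],[[0,0,0.02],0],[[0,0,0.02],0],[[0,0,0.02],0],[[0,0,0.02],0],[[0,0,0.02],0],[[0,0,0.02],0]]'
python3 -c "
from h import *
st();lid()"
```

```text
clock: 28.5
eef_pos: [515.8, -99.5, 119.0]
eef_rot: [-2.617, 1.571, 2.179]
wrist_force: [-0.5, -2.6, -2.5]
finger_gap: 0.3
t 28.5 tcp [515.84 -99.49 119.04] rel hinge ex,ey -210.68 0.59 tipz 108.0 F [-0.5  -2.56 -2.46] gap 0.3 q [-0.26  0.35  1.7   0.    1.1  -0.34]
scene lid ang med 1871 [0.056 0.076 0.109]
clock: 29.8
eef_pos: [515.9, -99.7, 119.1]
eef_rot: [2.777, 1.571, 1.291]
wrist_force: [-0.4, -2.3, -1.6]
finger_gap: 0.2
t 29.8 tcp [515.86 -99.65 119.06] rel hinge ex,ey -210.84 0.58 tipz 108.1 F [-0.35 -2.34 -1.56] gap 0.2 q [-0.26  0.35  1.7   0.    1.1  -0.34]
scene lid ang med 1778 [0.024 0.045 0.08 ]
```

```bash
python3 -m handwheel '[[[0,0,0.01],0],[[0,0,0.01],0],[[0,0,0.01],0],[[0,0,0.01],0],[[0,0,0.01],0],[[0,0,0.01],0],[[0,0,0.01],0],[[0,0,0.01],0],[[0,0,0.01],0],[[0,0,0.01],0]]'
python3 -c "
from h import *
st();lid()"
python3 -m handwheel '[[[0,0,0.01],0],[[0,0,0.01],0],[[0,0,0.01],0],[[0,0,0.01],0],[[0,0,0.01],0],[[0,0,0.01],0],[[0,0,0.01],0],[[0,0,0.01],0],[[0,0,0.01],0],[[0,0,0.01],0]]'
python3 -c "
from h import *
st();lid()"
```

```text
clock: 31.1
eef_pos: [515.9, -99.8, 119.1]
eef_rot: [2.353, 1.571, 0.867]
wrist_force: [0.2, 0.0, -0.0]
finger_gap: 0.8
t 31.1 tcp [515.89 -99.77 119.06] rel hinge ex,ey -210.96 0.57 tipz 108.1 F [ 0.24  0.05 -0.03] gap 0.8 q [-0.26  0.35  1.7   0.    1.1  -0.34]
scene lid ang med 1776 [0.025 0.046 0.081]
clock: 32.4
eef_pos: [515.9, -99.9, 119.0]
eef_rot: [1.661, 1.571, 0.174]
wrist_force: [-0.6, -0.1, -0.7]
finger_gap: 0.6
t 32.4 tcp [515.89 -99.89 119.05] rel hinge ex,ey -211.08 0.57 tipz 108.0 F [-0.59 -0.06 -0.71] gap 0.6 q [-0.26  0.35  1.7   0.    1.1  -0.35]
scene lid ang med 1770 [0.026 0.044 0.08 ]
```

```bash
python3 -m handwheel '[[[0,0,0.5],0],[[0,0,1.5],0],[[0,0,4],0],[[0,0,8],0],[[0,0,12],0],[[0,0,14],0],[[-10,0,5],0],[[-25,0,0],0],[[-30,0,0],0],[[-15,0,0],0]]'
python3 - <<'E'
from h import *
st();c=lid();cv2.imwrite('pics/s4.png',cv2.resize(c['pixels'][60:360,150:550,::-1],None,fx=2,fy=2,interpolation=2))
for n in('scene','top'):
    c=cam(n);P=pts(c)
    for t in 'scissors forceps spray bowl tape marker phone'.split():
        for d in manip.cut_out(t,n)[:1]:
            m=d['region']&(c['z_map']>0);print(n,t,round(d['confidence'],2),np.round(d['centre']),np.percentile(P[m],[2,98],axis=0).round().tolist())
E
```

```text
clock: 33.7
eef_pos: [520.1, -145.0, 201.1]
eef_rot: [1.171, 1.568, -0.316]
wrist_force: [-1.0, 0.6, -0.5]
finger_gap: 0.5
t 33.7 tcp [ 520.06 -144.99  201.06] rel hinge ex,ey -256.38 0.2 tipz 190.1 F [-1.    0.56 -0.46] gap 0.5 q [-0.34  0.29  1.57  0.    1.28 -0.42]
scene lid ang med 1796 [0.025 0.045 0.08 ]
scene scissors 0.52 [280. 180.] [[427.0, -223.0, -1.0], [573.0, -193.0, 13.0]]
scene forceps 0.58 [274. 252.] [[673.0, -25.0, -3.0], [699.0, 106.0, 11.0]]
scene spray 0.57 [441. 314.] [[461.0, 444.0, 10.0], [507.0, 493.0, 162.0]]
scene bowl 0.94 [370. 355.] [[622.0, 395.0, 3.0], [711.0, 484.0, 47.0]]
scene tape 0.9 [454. 259.] [[235.0, 297.0, 1.0], [331.0, 391.0, 24.0]]
scene marker 0.68 [329. 135.] [[212.0, -300.0, -0.0], [316.0, -238.0, 15.0]]
scene phone 0.91 [215. 159.] [[581.0, -453.0, 4.0], [715.0, -386.0, 15.0]]
top forceps 0.72 [320. 145.] [[675.0, -21.0, -2.0], [697.0, 105.0, 12.0]]
top spray 0.83 [180. 207.] [[449.0, 437.0, 16.0], [504.0, 481.0, 163.0]]
top bowl 0.77 [194. 147.] [[625.0, 402.0, 2.0], [713.0, 486.0, 47.0]]
top tape 0.91 [211. 279.] [[234.0, 297.0, -2.0], [330.0, 393.0, 25.0]]
top marker 0.5 [414. 281.] [[206.0, -297.0, -5.0], [312.0, -234.0, 16.0]]
top phone 0.89 [460. 155.] [[572.0, -458.0, 1.0], [716.0, -386.0, 14.0]]
```

View pics/s4.png

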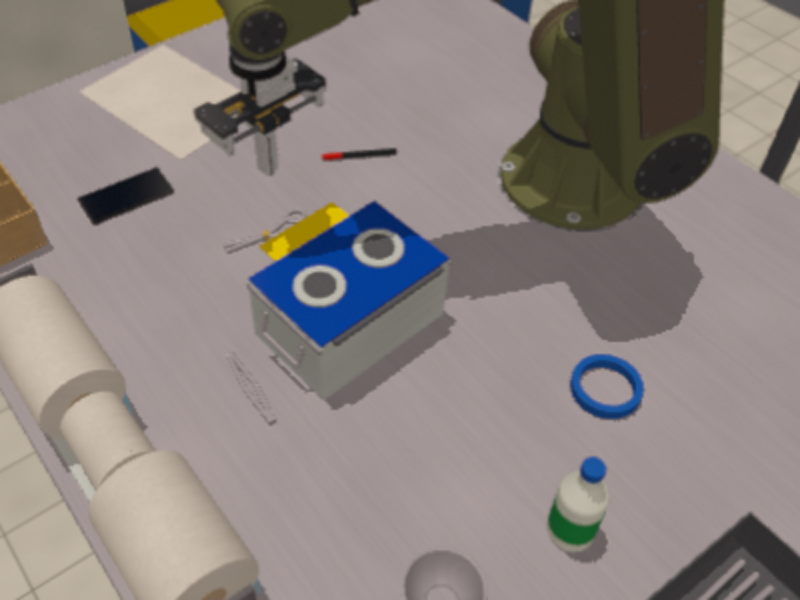

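The picture shows the lid lying flat on the tub (around 350,280), the gripper clear at (265,160), and the loose things where they lay.

```bash
python3 -m handwheel '[[[-5,0,0],0],[[0,0,0],0],[[0,0,0],0],[[0,0,0],0],[[0,0,0],0],[[0,0,0],0],[[0,0,0],0],[[0,0,0],0],[[0,0,0],0],[[0,0,0],0]]'; python3 -c "
from h import *
print(manip.sign_off())"
```

```text
clock: 35.8
eef_pos: [519.6, -144.7, 204.0]
eef_rot: [-2.754, 1.571, 2.043]
wrist_force: [-0.2, 0.8, 0.7]
finger_gap: 0.2
the job is handed in; nothing more can be done
None
```

The lid is shut and the job was handed in at about 36 s. `sign_off()` returned no verdict, so success is judged only from my own readings.

- **Tip:** I pushed the lid from behind with the closed fingers to about 1.36 rad, then backed off. It fell freely, with camera readings of about 1.32, 1.20 and 0.96 rad.
- **Catch:** The fingers caught the lip at about 0.64 rad, about 119 mm above its closed place. They held it still for at least 1.2 s, with about 2 N or less at the wrist.
- **Lowering:** The moves allow no tilt, so the finger stayed vertical. It carried the lip on its free edge, by friction and wedging, rather than from flat underneath. I drew it back in ever smaller steps until the wrist force dropped to zero and the lid angle stopped changing.

**Last checks:**
- The raw lid reading was steady at 0.045 rad after I came away. That matches the lid's 6 mm thickness offset, so it reads as shut to within about 0.01 rad, and the picture shows it flat.
- All loose things read within a few mm of where they started. The exceptions are the scissors, which the lip now partly hides in the scene view. The network did not find them in the last top view, so only their visible extents in the scene view could be compared: these match in x and at the far side, while the near side is hidden.
- The gripper ended about 45 mm clear of the lip.

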